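# Load the ribbon cartridge through the printer's dust flaps

## Robot

A 6-joint arm with a two-finger parallel gripper is mounted at the origin on a cart in front of the work surface, level with it; the furniture and walls round the work are solid. World frame = base frame: x ahead of the robot, y to its left, z up, the work surface at z = 0. Lengths are in m, angles in degrees, forces in N, time in s.
With the tool pointing down it reaches from about 0.25 to 0.725 m from the base axis. Payload 9.7 kg.
Tool frame: the origin (TCP) lies on the centre line of the jaws, within the pads' length; the fingertips stand 22 mm ahead of it and the grasp point (between the pads) lies 3 mm ahead of it; z points along the fingers, y is the direction in which the jaws open and shut (so a half turn about z gives the same grasp; the last joint's range is limited). The gripper opens to 85 mm and grips with 20 to 120 N. Pads are 22 mm wide; open, the fingers measure 114 mm over their backs; the gripper's body (76 mm by 85 mm) begins 54 mm behind the grasp point. The pads swing forward as they close: fully open they stand 13 mm farther back than shut.
Start: joints at [-66.52, 4.979, 10.078, 95.1, 0, 90], TCP at [0.219, -0.504, 0.253] pointing down, gripper open.
Joint ranges: [-179.16, 179.16], [-48.56, 103.87], [-65.8, 70.77], [-126.05, 130.52], [-82.76, 87.17], [-180, 180]. Speed limits (degrees/s): [127.2, 127.2, 147.25, 180, 180, 180].

## Interface

Orientations are given as [roll, pitch, yaw] about the fixed x, y, z axes, in that order (R = Rz(yaw) Ry(pitch) Rx(roll)).
In Python, from workcell import monitor, eyes, job gives the robot as it stands. The module is installed in compiled form; this text tells all that it offers.
- The arm moves only by the tool drive_tool, never from a script. Its argument "plan" is a list of rows, each a list of 3 entries, a list of its own where there are three numbers: the opening, from 0 (shut) to 1 (fully open), then the shift along the world's x, y, z in m, then the turn about the world's z in degrees. In form: [[gripper, [x, y, z], yaw], ...]. A call has 1 to 10 rows; each row shifts and turns the commanded pose from where the row before left it; what a row does not reach is not made up. A row lasts 1/8 s, in which the tool goes at most 62.5 mm and 10.7 degrees, less where a joint would pass 70% of its speed; a pose out of reach is approached as far as the arm can. A call is refused whole if a number of a shift passes 0.0625 or a number of a turn 10.7, either way. A call with a gripper value outside its range is refused whole. The fingers move at their own pace and stop on an object; "grip_force" is the grip in N (left out, the last holds). Time passes only in rows, so rows that do not move let the fingers close. It gives the time, the measured TCP pose, the force and the opening at its end, in the units of the state.
- monitor.get_obs(): the state, without advancing time (a new reading comes with each control period).
- eyes.camera(name): name is "scene" or "top" or "wrist"; returns (picture, depth): 480x640x3 uint8, red, green, blue; 480x640 float32, m along the optical axis (not along the pixel's ray), 0 where there is no reading.
- eyes.camera_params(name): a dict with "fx", "fy", "cx", "cy" (pixels), "extrinsics" (4x4, takes a point from world to camera coordinates); the wrist camera has in their place "mount" (4x4, takes a point from camera to tool coordinates, whose origin is the TCP and whose axes are the flange's). Camera axes: x right, y down, z forward; pixel columns grow to the right and rows downward; lengths in m; the calibration is good to about 2 mm. A picture is of the moment at which its call begins: read the wrist's pose just before it. camera_params takes no time and is no camera call.
- job.job_done(): hands the job in, once; it reports no verdict.
The state is a dict: "time": time; "q": joint angles; "qd": joint speeds; "joint_efforts": joint torques, N m; "ee_pos": TCP position; "tcp_rot": TCP orientation; "wrist_force": force on the tool from outside, world axes, zero at the start; "torque": the same for the moment, N m; "opening": finger opening in m.
Only numpy, scipy, OpenCV 4.12 (cv2) and the standard library are available. Lean on these libraries where they do the work, as an engineer would, in place of code of your own. Each camera call takes 0.05 s, during which the arm holds its last target.

## Task

The name-card printer needs its ribbon: pick up the black ribbon cartridge and push it straight down through the spring dust flaps in the top of the printer until it clicks home under the catches inside. Press gently, by feel, never forcing the printer, then take the fingers out so that both flaps spring shut over the cartridge; leave the other things on the counter alone.

Things in the scene. Friction and masses are not known exactly. Their poses are not given: they have to be found in the camera images.
- cartridge: black box-shaped ribbon cartridge, 30 (its x) x 60 (its y) x 44 mm high, 120 g, its lowest 6 mm tapering to 20 x 57 mm, standing upright; two round grey hubs and finger ridges on each broad face, a grey thumb pad on top. Origin: centre of its underside; z up. It fits the printer either way round, its long side (y) along the printer's y. Let go less than 25 mm deep in the mouth, the flaps may push it out
- cartridge_top (a point): centre of the cartridge's top face, 44 mm above its origin. The seat in the printer is adjustable: pushed home (7 to 15 N), this point meets a firm stop anywhere from 28 to 45 mm below the mouth; the catches snap 1 to 2 mm before the stop. Not caught, the cartridge rises about 20 mm when let go and holds the flaps open; caught, it stays and the flaps shut
- printer: name-card printer fixed on the counter, 160 (its x) x 128 (its y) x 101 mm high, white ends, grey middle, black panel and small card tray at its front (-x). Origin: centre of its underside; z up. Its loading mouth is in the top. Deep in it, unseen, a sprung lifter (3 to 6 N over 24 mm) pushes a cartridge back up until two catches snap over the short edges of its top. Pushes over 30 N break it
- mouth (a point): centre of the loading mouth, level with the printer's top face, axes as the printer's: upright hole 35 (x) x 64 (y) mm, about 2 mm of play round the cartridge; a sloped black rim 6 mm wide leads in and stands 3 mm above the top face. Two flaps lie 6 mm below it; under them the bay goes straight down. Shut fingers up to 30 x 50 mm can follow the cartridge in
- flap_front (a joint): angle (rad) of the grey spring flap hinged along the front long edge of the mouth: 0 shut, 1.5 hanging down into the bay. 17 mm wide; 0.5 N at its edge starts it, 2 N when wide open; it shuts by itself
- flap_rear (a joint): the same for the flap hinged along the rear long edge
- label_block: banded stack of blank white cards, 38 x 58 x 22 mm, lying on the counter. Origin: centre of its underside. A bystander
- timer: square white minute timer with a black dial, 56 x 56 x 27 mm. Origin: centre of its underside. A bystander
- ribbon_spool: spool of gold ribbon lying flat, 62 mm across, 24 mm high. Origin: centre of its underside. A bystander
- marker: marker pen lying flat along its y, 12 x 133 x 14 mm. Origin: centre of its underside. A bystander
There are look-alikes about, which are no part of the job. Leave any brown look-alike of the cartridge alone.

How it is judged:
By the outcome, as a careful person would: the job done as asked, in the order asked, and still so for the second after the job is handed in, with the robot touching nothing.
It also fails if it takes over 51 s, if anything falls off the work surface, if the arm or the gripper's body presses on something with over 40 N, if the wrist force passes 120 N, or if a joint passes its speed limit or range.

## Working session

There is one attempt and no reset: what is moved stays moved. The work goes in short steps, Python scripts to look and compute and a tool call to move; the robot and the scene stay as the last step left them, time stands still between calls to the robot, and variables do not carry over. Pictures are saved under pics/ and viewed, and the job is handed in when it is done.

Besides the shell and the picture viewer there is one more tool, called after "Emit:" as a command line: name --argument value ..., lists and objects as JSON in quotes. drive_tool: Moves the arm, as the interface text tells. Its arguments: {"type":"object","properties":{"plan":{"type":"array","items":{"type":"array"}},"grip_force":{"type":"number"}},"required":["plan"]}

```bash
mkdir -p pics; python3 - <<'E'
from workcell import monitor, eyes, job
import cv2, numpy as np
o=monitor.get_obs(); print(o)
for n in ["scene","top"]:
    p,d=eyes.camera(n); cv2.imwrite(f"pics/{n}0.png",p[:,:,::-1]); np.save(f"pics/{n}0.npy",d)
for n in ["scene","top","wrist"]: print(n,eyes.camera_params(n))
E
```

```text
{'time': 0.0, 'q': array([-6.65183414e+01,  5.01192488e+00,  1.00338577e+01,  9.51020216e+01,
       -1.00173204e-03,  9.00012980e+01]), 'qd': array([ 0.00939748, -0.01888641, -0.06696543,  0.00054305,  0.06497587,
       -0.03444566]), 'joint_efforts': array([ 2.06992436e-04, -5.20387602e+01,  4.64805436e+01,  1.63968955e-02,
       -9.23987500e-05,  3.31535614e-05]), 'ee_pos': array([ 0.21905875, -0.50425352,  0.25256982]), 'tcp_rot': array([-1.79919911e+02,  1.00354540e-03,  2.34803620e+01]), 'wrist_force': array([-0.44671802,  1.40785799, -0.75059604]), 'torque': array([ 0.06213213,  0.02112371, -0.01919684]), 'opening': 0.08553509325040863}
scene {'fx': 436.1103423062594, 'fy': 436.1103423062594, 'cx': 319.3609245986695, 'cy': 245.4524720264242, 'extrinsics': array([[-0.74024647, -0.67212804,  0.01670496,  0.35369765],
       [-0.29114475,  0.29805779, -0.90906341,  0.23201831],
       [ 0.60602797, -0.67779455, -0.41632278,  0.59348729],
       [ 0.        ,  0.        ,  0.        ,  1.        ]])}
top {'fx': 538.9542984178723, 'fy': 538.9542984178723, 'cx': 315.77887159087663, 'cy': 236.65575607512574, 'extrinsics': array([[ 0.02301809, -0.99971209,  0.00677539, -0.03742713],
       [-0.98505948, -0.02383664, -0.17055684,  0.50196881],
       [ 0.17066924, -0.00274827, -0.98532454,  1.21487412],
       [ 0.        ,  0.        ,  0.        ,  1.        ]])}
wrist {'fx': 432.48983214079647, 'fy': 432.48983214079647, 'cx': 323.94471887375073, 'cy': 234.7060046086526, 'mount': array([[ 1.50227469e-04, -9.65002749e-01, -2.62239724e-01,
         6.69413699e-02],
       [ 9.99999943e-01,  6.52991383e-05,  3.32572087e-04,
        -2.65594750e-05],
       [-3.03808950e-04, -2.62239759e-01,  9.65002703e-01,
        -1.20398129e-01],
       [ 0.00000000e+00,  0.00000000e+00,  0.00000000e+00,
         1.00000000e+00]])}
```

View pics/scene0.png

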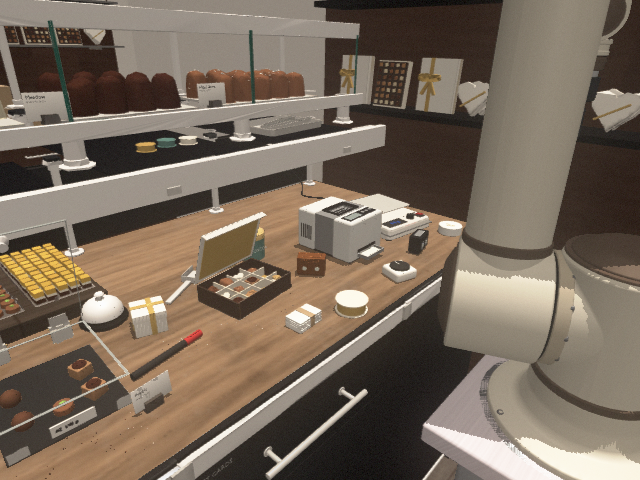

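View pics/top0.png

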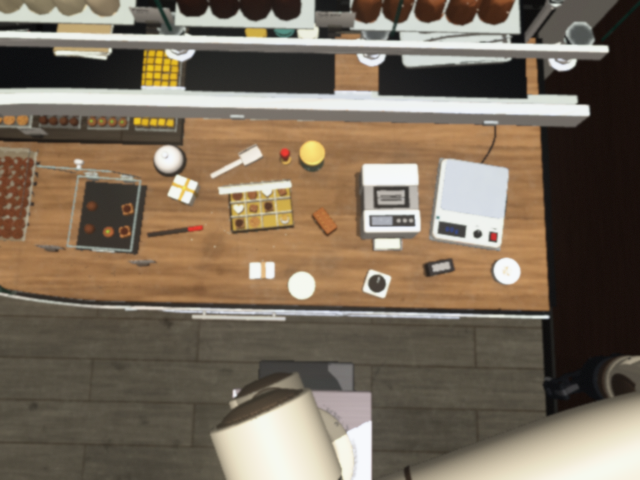

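Candidates for the cartridge: a black box at top (438,267) / scene (418,240), and a brown look-alike at top (324,221) / scene (311,263). I choose the black one and check it in a crop.

```bash
cat > h.py <<'E'
import numpy as np, cv2
from workcell import monitor, eyes, job
from scipy.spatial.transform import Rotation as R
def cloud(n,d,T=None):
    p=eyes.camera_params(n); v,u=np.mgrid[0:480,0:640]
    c=np.stack([(u-p['cx'])/p['fx']*d,(v-p['cy'])/p['fy']*d,d],-1)
    if n=='wrist': M=T@p['mount']
    else: M=np.linalg.inv(p['extrinsics'])
    return c@M[:3,:3].T+M[:3,3]
def tcp():
    o=monitor.get_obs(); T=np.eye(4); T[:3,:3]=R.from_euler('xyz',o['tcp_rot'],degrees=True).as_matrix(); T[:3,3]=o['ee_pos']; return T
E
python3 - <<'E'
from h import *
a=cv2.imread('pics/scene0.png'); t=cv2.imread('pics/top0.png')
c1=cv2.resize(a[180:280,280:480],(800,400),interpolation=cv2.INTER_CUBIC)
c2=cv2.resize(t[150:310,350:530],(225,200),interpolation=cv2.INTER_CUBIC)
cv2.imwrite('pics/crop1.png',c1)
cv2.imwrite('pics/crop2.png',cv2.resize(t[150:300,340:540],(800,600),interpolation=cv2.INTER_CUBIC))
d=np.load('pics/top0.npy'); W=cloud('top',d)
for u,v in [(438,262),(438,272),(428,268),(450,266),(390,180),(390,195),(390,220),(370,185),(412,185),(365,167),(416,167),(363,210),(418,210),(388,243),(330,105),(330,45),(470,190),(376,284),(507,271)]: print((u,v),W[v,u].round(3))
for zlo,zhi,box in [(0.03,0.06,(420,255,460,282)),(0.09,0.115,(355,155,425,235))]:
    x0,y0,x1,y1=box; P=W[y0:y1,x0:x1].reshape(-1,3); P=P[(P[:,2]>zlo)&(P[:,2]<zhi)]
    print(len(P),P.mean(0),cv2.minAreaRect(P[:,:2].astype(np.float32)*1000))
E
```

```text
(438, 262) [ 0.45  -0.31   0.043]
(438, 272) [ 0.427 -0.31   0.044]
(428, 268) [ 0.436 -0.287  0.042]
(450, 266) [ 0.44  -0.336  0.051]
(390, 180) [ 0.627 -0.191  0.102]
(390, 195) [ 0.592 -0.191  0.101]
(390, 220) [ 0.534 -0.19   0.105]
(370, 185) [ 0.614 -0.145  0.101]
(412, 185) [ 0.617 -0.241  0.101]
(365, 167) [ 0.656 -0.134  0.101]
(416, 167) [ 0.659 -0.25   0.101]
(363, 210) [ 0.56  -0.132  0.084]
(418, 210) [ 0.558 -0.253  0.104]
(388, 243) [ 0.496 -0.198  0.016]
(330, 105) [ 0.745 -0.048  0.235]
(330, 45) [ 0.832 -0.044  0.319]
(470, 190) [ 0.621 -0.386  0.053]
(376, 284) [ 0.397 -0.169  0.027]
(507, 271) [ 0.435 -0.478  0.022]
362 [ 0.43920495 -0.31373629  0.04516314] ((439.93157958984375, -315.0782775878906), (31.219144821166992, 61.410579681396484), 13.143516540527344)
3847 [ 0.58499794 -0.19096674  0.1017913 ] ((586.765625, -191.60018920898438), (160.2715606689453, 128.6724395751953), 1.7075903415679932)
```

View pics/crop1.png

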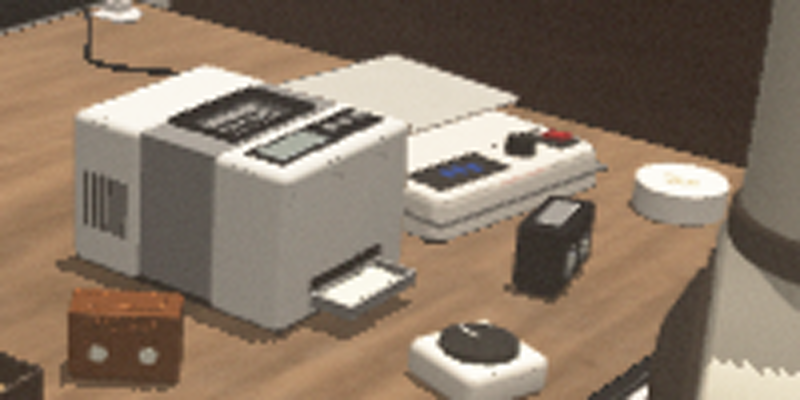

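View pics/crop2.png

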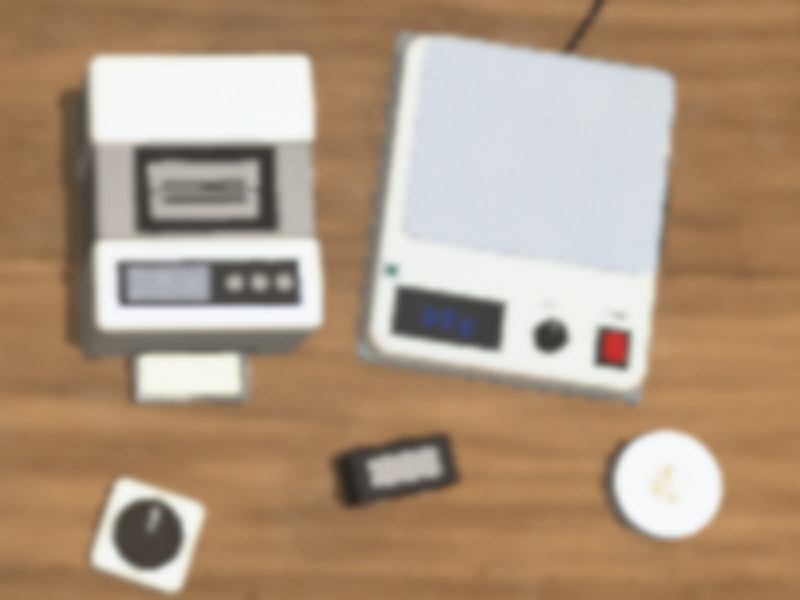

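The crop confirms it: the black box with the grey thumb pad and hubs is at top (438,267), and the brown one is left alone. I'll move above it and look with the wrist camera.

Emit:
drive_tool --plan '[[0.6,[0.0276,0.0236,-0.007],9.95],[0.6,[0.0276,0.0236,-0.007],9.95],[0.6,[0.0276,0.0236,-0.007],9.95],[0.6,[0.0276,0.0236,-0.007],9.95],[0.6,[0.0276,0.0236,-0.007],9.95],[0.6,[0.0276,0.0236,-0.007],9.95],[0.6,[0.0276,0.0236,-0.007],9.95],[0.6,[0.0276,0.0236,-0.007],9.95],[0.6,[0,0,0],0],[0.6,[0,0,0],0]]' --grip_force 30

```text
time: 1.35
ee_pos: [0.4397, -0.3157, 0.1971]
tcp_rot: [-180.0, -0.0, 103.0]
wrist_force: [0.4, -0.2, -0.7]
opening: 0.0516
```

```bash
python3 - <<'E'
from h import *
T=tcp(); p,d=eyes.camera('wrist'); cv2.imwrite('pics/w1.png',p[:,:,::-1]); np.save('pics/w1.npy',d)
print(T.round(4),monitor.get_obs()['wrist_force'],monitor.get_obs()['opening'],monitor.get_obs()['q'])
W=cloud('wrist',d,T); np.save('pics/w1W.npy',W)
m=(abs(W[...,0]-.44)<.055)&(abs(W[...,1]+.315)<.06)&(W[...,2]>.034)&(W[...,2]<.055)
P=W[m]; print(len(P),P.mean(0),cv2.minAreaRect(P[:,:2].astype(np.float32)*1000))
t=np.load('pics/top0.npy'); Wt=cloud('top',t)
m=(Wt[...,0]>.4)&(Wt[...,0]<.6)&(Wt[...,1]<-.27)&(Wt[...,1]>-.4)&(Wt[...,2]>.03)&(Wt[...,2]<.07)&(Wt[...,0]>.475)
Q=Wt[m]; print('scale minx',np.percentile(Q[:,0],1), Q[Q[:,1]>-.33][:,0].min(),Q[:,2].max())
# rail front edge near y=-.19
m=(Wt[...,1]<-.1)&(Wt[...,1]>-.3)&(Wt[...,2]>.13)
print('rail minx',Wt[m][:,0].min(), Wt[m][:,2].min())
E
```

```text
[[-2.250e-01  9.744e-01 -6.000e-04  4.397e-01]
 [ 9.744e-01  2.250e-01  1.000e-04 -3.157e-01]
 [ 3.000e-04 -5.000e-04 -1.000e+00  1.971e-01]
 [ 0.000e+00  0.000e+00  0.000e+00  1.000e+00]] [ 0.73367524  0.46032331 -0.67673704] 0.05119964915476051 [-3.57171368e+01  2.99494827e+00  1.78206810e+00  8.87962783e+01
 -1.17586635e-02  4.13126886e+01]
4257 [ 0.43849869 -0.31265306  0.04377622] ((438.9698181152344, -314.1573486328125), (31.103849411010742, 60.349578857421875), 12.195345878601074)
scale minx 0.49815828161915776 0.5049856146561784 0.06277855039971292
rail minx 0.10972464016849992 0.1690882035069221
```

View pics/w1.png

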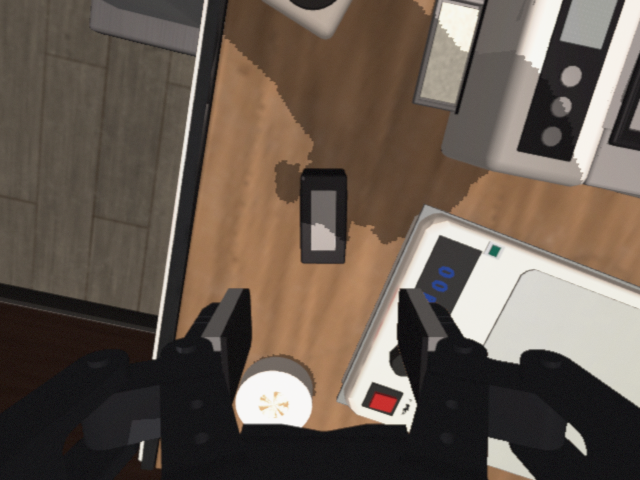

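Emit:
drive_tool --plan '[[0.6,[-0.0005,0.001,-0.045],-0.5],[0.6,[0,0,-0.045],0],[0.6,[0,0,-0.036],0],[0.6,[0,0,-0.02],0],[0.6,[0,0,0],0],[0.6,[0,0,0],0]]'

```text
time: 2.15
ee_pos: [0.4395, -0.3154, 0.0525]
tcp_rot: [179.9, 0.1, 102.5]
wrist_force: [0.4, 0.5, 0.2]
opening: 0.0512
```

```bash
python3 - <<'E'
from h import *
W=np.load('pics/w1W.npy')
for lo in (.040,.042,.043):
    m=(abs(W[...,0]-.44)<.055)&(abs(W[...,1]+.315)<.06)&(W[...,2]>lo)&(W[...,2]<.055)
    P=W[m]; print(len(P),cv2.minAreaRect(P[:,:2].astype(np.float32)*1000))
Wt=cloud('top',np.load('pics/top0.npy'))
m=(Wt[...,1]<-.05)&(Wt[...,1]>-.35)&(Wt[...,2]>.13)&(Wt[...,0]>.5)
print('rail',Wt[m].min(0))
T=tcp(); p,d=eyes.camera('wrist'); cv2.imwrite('pics/w2.png',p[:,:,::-1])
p,d=eyes.camera('scene'); cv2.imwrite('pics/s2.png',cv2.resize(p[190:290,340:480,::-1],(784,560),interpolation=cv2.INTER_CUBIC))
print(T[:3,3])
E
```

```text
4200 ((438.97259521484375, -314.1911315917969), (31.03883934020996, 60.29928970336914), 12.154903411865234)
4065 ((438.89727783203125, -314.08062744140625), (30.717180252075195, 59.91423797607422), 12.159351348876953)
3573 ((439.0373229980469, -313.9703063964844), (29.621849060058594, 59.75495910644531), 12.180116653442383)
rail [ 0.73296029 -0.3499991   0.13003341]
[ 0.43952158 -0.31543692  0.05251847]
```

View pics/w2.png

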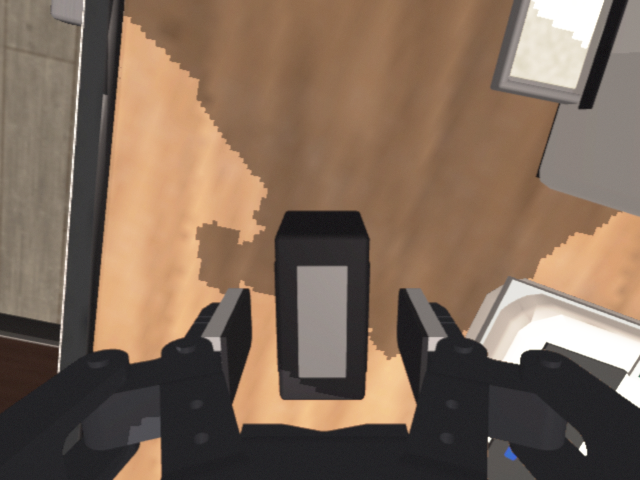

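View pics/s2.png

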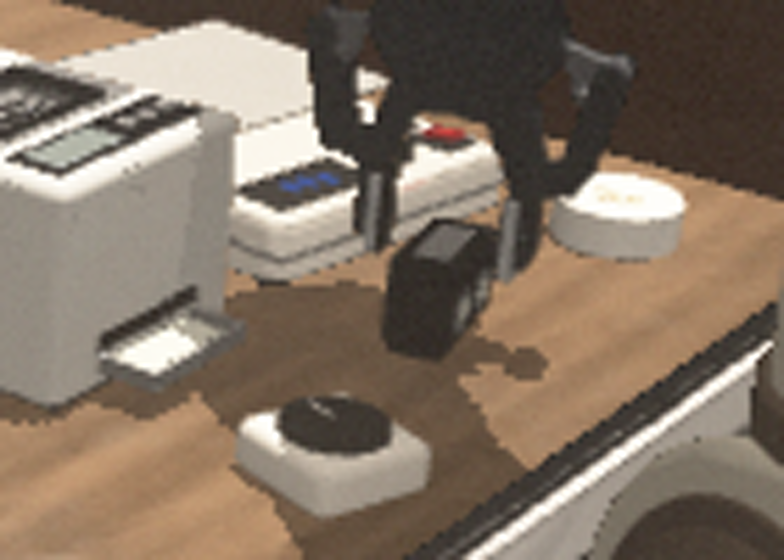

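Wrist picture: the cartridge (thumb pad centred at (322,322)) sits centred between the pads at (232,330) and (415,330). I'll close, then lift a little.

Emit:
drive_tool --plan '[[0.6,[-0.0005,0.001,-0.001],-0.3],[0.3,[0,0,0],0],[0.2,[0,0,0],0],[0.2,[0,0,0],0],[0.2,[0,0,0],0],[0.2,[0,0,0.02],0],[0.2,[0,0,0.03],0],[0.2,[0,0,0],0]]' --grip_force 40

```text
time: 3.25
ee_pos: [0.4399, -0.3143, 0.102]
tcp_rot: [179.9, 0.1, 102.3]
wrist_force: [0.3, 0.2, -2.0]
opening: 0.0288
```

```bash
python3 - <<'E'
from h import *
p,d=eyes.camera('scene'); cv2.imwrite('pics/s3.png',cv2.resize(p[170:270,340:480,::-1],(784,560),interpolation=cv2.INTER_CUBIC))
# printer mouth from the top picture
t=cv2.imread('pics/top0.png'); W=cloud('top',np.load('pics/top0.npy'))
roi=(slice(182,212),slice(366,416)); g=cv2.cvtColor(t,cv2.COLOR_BGR2GRAY)[roi]; m=(g<90)
P=W[roi][m]; P=P[P[:,2]>.08]; print('rim',len(P),P.mean(0),cv2.minAreaRect(P[:,:2].astype(np.float32)*1000))
E
```

```text
rim 261 [ 0.58772229 -0.19268332  0.10873516] ((445.419921875, -133.82705688476562), (85.89012145996094, 376.40631103515625), 67.49400329589844)
```

View pics/s3.png

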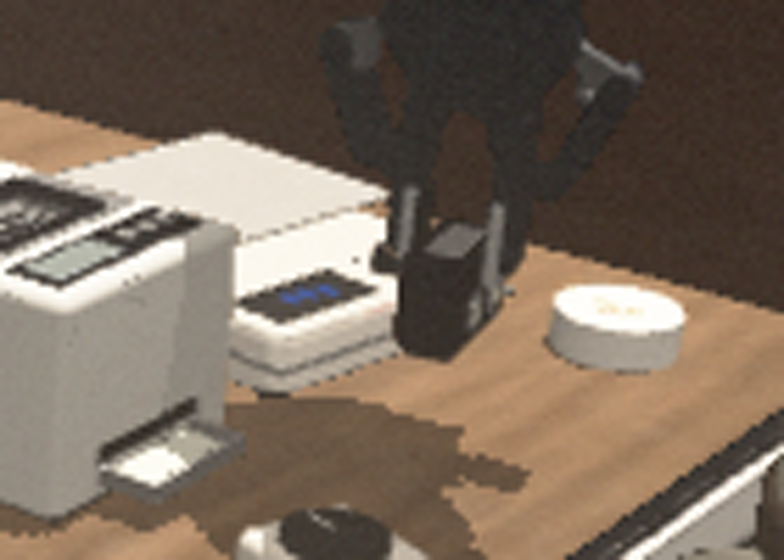

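Emit:
drive_tool --plan '[[0.2,[0,0,0.04],0],[0.2,[0,0,0.04],0],[0.2,[0.02,0.006,0.033],-2],[0.2,[0.035,0.01,0],-3],[0.2,[0.035,0.01,0],-3],[0.2,[0.035,0.01,0],-2.6],[0.2,[0.025,0.008,0],0],[0.2,[0.01,0,0],0],[0.2,[0,0,0],0],[0.2,[0,0,0],0]]'

```text
time: 4.55
ee_pos: [0.5982, -0.2701, 0.2131]
tcp_rot: [-180.0, -0.0, 91.6]
wrist_force: [-0.4, 0.2, -1.3]
opening: 0.0294
```

```bash
python3 - <<'E'
from h import *
T=tcp(); p,d=eyes.camera('wrist'); cv2.imwrite('pics/w4.png',p[:,:,::-1]); np.save('pics/w4.npy',d)
W=cloud('wrist',d,T); np.save('pics/w4W.npy',W); print(T[:3,3],monitor.get_obs()['q'],monitor.get_obs()['wrist_force'])
E
```

```text
[ 0.59815267 -0.27007923  0.21311905] [-2.43031810e+01  1.95164061e+01  2.26886326e+01  9.31756661e+01
 -6.74546946e-03  6.40665146e+01] [-0.12974699 -0.00761408 -1.6818844 ]
```

View pics/w4.png

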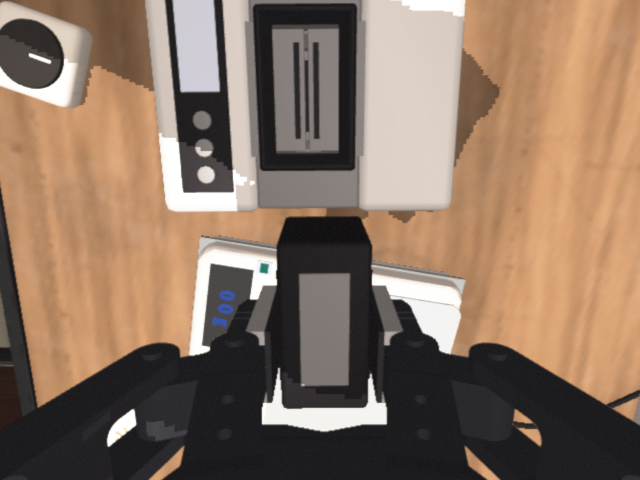

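The wrist picture shows the rim's outer rectangle at (253,3)-(357,170), the shut grey flaps at (272,26)-(339,152), and the held cartridge's top centred near (325,325).

```bash
python3 - <<'E'
from h import *
W=np.load('pics/w4W.npy'); im=cv2.imread('pics/w4.png'); g=cv2.cvtColor(im,cv2.COLOR_BGR2GRAY)
Z=W[...,2]
# rim: z>0.1025 dark around mouth
box=np.zeros_like(g,bool); box[0:185,240:370]=1
m=box&(g<45)&(Z>.09)&(Z<.12); P=W[m]; r=cv2.minAreaRect(P[:,:2].astype(np.float32)*1000); print('rim',m.sum(),r,np.percentile(P[:,2],[1,50,99]))
m=box&(Z<.098)&(Z>.08); m[:20]=0; P=W[m&(g>60)]; print('flap',len(P),cv2.minAreaRect(P[:,:2].astype(np.float32)*1000),np.median(P[:,2]))
ys,xs=np.where(m&(g>60)); print(xs.min(),xs.max(),ys.min(),ys.max())
for v in (20,60,90,120,155): 
    print(v,[(u,*W[v,u].round(4)) for u in (246,256,264,272,300,338,346,354,362)])
# top faces level
print('top z',np.median(Z[100:180,390:430]), np.median(Z[30:60,235:248]))
# printer edges
m=(Z>.097)&(Z<.106); m[:, :140]=0; P=W[m]; print(cv2.minAreaRect(P[:,:2].astype(np.float32)*1000))
# cartridge top
m=np.zeros_like(m); m[230:420,270:376]=1
zz=Z[m&(Z>.15)]; print('cart z',np.percentile(zz,[1,5,50,95]))
zt=np.median(Z[280:380,305:345]); print(zt)
mm=m&(abs(Z-zt)<.003); mm[:,:]&=True
P=W[mm]; print('cart',cv2.minAreaRect(P[:,:2].astype(np.float32)*1000))
for v in (235,240,245,250,260,330,395,400,405,410): print(v,W[v,325].round(4),g[v,325])
for u in (268,275,280,285,365,368,370,373,376): print(u,W[260,u].round(4))
E
```

```text
rim 8286 ((587.2528076171875, -190.84539794921875), (49.91530227661133, 79.93169403076172), 2.179283380508423) [0.09515042 0.10261218 0.1049781 ]
flap 6953 ((587.0623779296875, -198.1256866455078), (60.177310943603516, 82.05403900146484), 1.5164211988449097) 0.09526489542044012
246 363 20 184
20 [(246, np.float64(0.557), np.float64(-0.1583), np.float64(0.0993)), (256, np.float64(0.5627), np.float64(-0.1592), np.float64(0.1045)), (264, np.float64(0.5662), np.float64(-0.1586), np.float64(0.102)), (272, np.float64(0.57), np.float64(-0.1584), np.float64(0.1013)), (300, np.float64(0.5837), np.float64(-0.1576), np.float64(0.0996)), (338, np.float64(0.6024), np.float64(-0.1572), np.float64(0.1002)), (346, np.float64(0.6063), np.float64(-0.1574), np.float64(0.1014)), (354, np.float64(0.6101), np.float64(-0.1576), np.float64(0.1032)), (362, np.float64(0.6144), np.float64(-0.1565), np.float64(0.0983))]
60 [(246, np.float64(0.5564), np.float64(-0.1767), np.float64(0.098)), (256, np.float64(0.5624), np.float64(-0.1773), np.float64(0.1042)), (264, np.float64(0.5662), np.float64(-0.177), np.float6
[... 2500 characters left out ...]
492188, -270.3504943847656), (33.536720275878906, 60.66543197631836), 1.9261291027069092)
235 [ 0.5983 -0.2405  0.1982] 17
240 [ 0.5983 -0.2404  0.2043] 19
245 [ 0.5984 -0.2417  0.2054] 28
250 [ 0.5984 -0.2431  0.206 ] 38
260 [ 0.5985 -0.2464  0.2059] 37
330 [ 0.5992 -0.2704  0.2059] 125
395 [ 0.5999 -0.2942  0.2066] 49
400 [ 0.6    -0.2961  0.2067] 48
405 [ 0.6    -0.2982  0.2065] 49
410 [ 0.6037 -0.416   0.0542] 244
268 [ 0.5591 -0.3047  0.0355]
275 [ 0.5642 -0.3044  0.0361]
280 [ 0.5846 -0.2467  0.2063]
285 [ 0.5861 -0.2466  0.2066]
365 [ 0.5971 -0.2036  0.3335]
368 [ 0.6117 -0.2457  0.2069]
370 [ 0.6125 -0.2462  0.2053]
373 [ 0.6383 -0.3105  0.0113]
376 [ 6.423e-01 -3.144e-01 -6.000e-04]
```

```bash
python3 - <<'E'
from h import *
W=np.load('pics/w4W.npy'); Z=W[...,2]
for x0,x1 in ((235,276),(374,412)):
    m=np.zeros(Z.shape,bool); m[280:400,x0:x1]=1; m&=(Z>.15)&(Z<.24)
    P=W[m]; print(len(P),P.min(0),np.percentile(P[:,2],[0.5,2,5,20]))
    for v in (288,291,294,300,310): print(v,[round(float(z),4) for z in Z[v,x0:x1:3]])
E
```

```text
3023 [ 0.57030688 -0.28128865  0.19441   ] [0.19653776 0.19871426 0.20134624 0.21134141]
288 [0.0382, 0.0391, 0.0391, 0.038, 0.0377, 0.0382, 0.0368, 0.0372, 0.038, 0.1981, 0.1977, 0.1983, 0.1988, 0.1978]
291 [0.0384, 0.0397, 0.0385, 0.0393, 0.0395, 0.039, 0.0362, 0.0376, 0.0375, 0.2022, 0.202, 0.2011, 0.201, 0.2011]
294 [0.0402, 0.0384, 0.039, 0.0391, 0.0383, 0.0372, 0.0385, 0.037, 0.2038, 0.2032, 0.2033, 0.204, 0.205, 0.2041]
300 [0.0388, 0.0391, 0.0388, 0.1997, 0.2002, 0.1994, 0.1994, 0.208, 0.2089, 0.2079, 0.2083, 0.2075, 0.2073, 0.2069]
310 [0.0391, 0.2085, 0.2075, 0.207, 0.2078, 0.207, 0.2157, 0.2156, 0.2144, 0.2159, 0.215, 0.2156, 0.2157, 0.2159]
2779 [ 0.6127779  -0.28057551  0.19484701] [0.19625291 0.19878672 0.20143099 0.21117317]
288 [0.1997, 0.1988, 0.1988, 0.1975, 0.198, 0.0381, 0.0379, 0.0373, 0.0376, 0.0362, 0.0376, 0.0367, 0.0367]
291 [0.2009, 0.2017, 0.2005, 0.2013, 0.2009, 0.0383, 0.0379, 0.0375, 0.038, 0.0381, 0.0359, 0.0381, 0.038]
294 [0.2035, 0.2041, 0.2042, 0.2035, 0.2041, 0.0524, 0.0367, 0.0378, 0.0376, 0.038, 0.0371, 0.037, 0.0381]
300 [0.209, 0.2076, 0.2096, 0.2081, 0.2088, 0.2096, 0.1994, 0.1992, 0.1996, 0.1988, 0.0536, 0.0535, 0.0532]
310 [0.2155, 0.2163, 0.2159, 0.2157, 0.2148, 0.2151, 0.2163, 0.2072, 0.2074, 0.2066, 0.207, 0.2074, 0.2067]
```

Emit:
drive_tool --plan '[[0.2,[-0.005,0.03,0],0.4],[0.2,[-0.0065,0.03,0],0],[0.2,[0,0.018,-0.01],0],[0.2,[0,0,-0.02],0],[0.2,[0,0,-0.018],0],[0.2,[0,0,0],0],[0.2,[0,0,0],0]]'

```text
time: 5.48
ee_pos: [0.5874, -0.1921, 0.1659]
tcp_rot: [180.0, 0.0, 92.0]
wrist_force: [0.2, 1.1, -0.6]
opening: 0.0291
```

```bash
python3 - <<'E'
from h import *
T=tcp(); p,d=eyes.camera('wrist'); cv2.imwrite('pics/w5.png',p[:,:,::-1]); np.save('pics/w5W.npy',cloud('wrist',d,T))
p,d=eyes.camera('scene'); cv2.imwrite('pics/s5.png',cv2.resize(p[150:270,280:420,::-1],(700,600),interpolation=cv2.INTER_CUBIC))
E
```

```text
(no output)
```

View pics/w5.png

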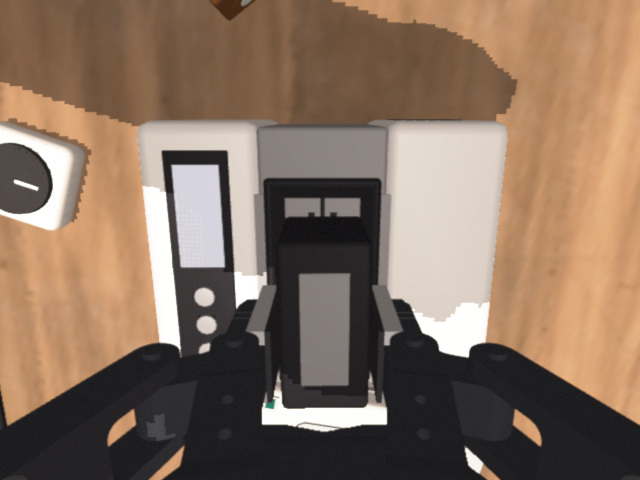

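View pics/s5.png

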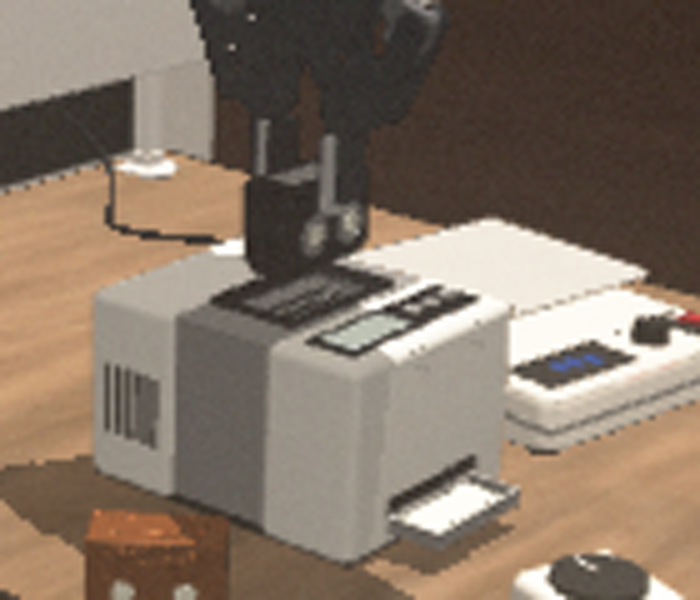

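```bash
python3 - <<'E'
from h import *
p,d=eyes.camera('scene'); im=np.ascontiguousarray(cv2.resize(p[150:270,280:420,::-1],(700,600),interpolation=cv2.INTER_CUBIC))
k=eyes.camera_params('scene');E=k['extrinsics']
def draw(c,yaw,sx,sy,z,col):
    a=np.radians(yaw); pts=[]
    for i,j in((-1,-1),(1,-1),(1,1),(-1,1)):
        x,y=i*sx/2,j*sy/2; w=np.array([c[0]+x*np.cos(a)-y*np.sin(a),c[1]+x*np.sin(a)+y*np.cos(a),z,1]); q=E@w
        pts.append([(k['fx']*q[0]/q[2]+k['cx']-280)*5,(k['fy']*q[1]/q[2]+k['cy']-150)*5])
    cv2.polylines(im,[np.int32(pts)],True,col,1)
draw((.587,-.1912),2,.047,.076,.104,(0,0,255))
draw((.587,-.1912),2,.160,.128,.101,(255,0,0))
draw((.5877,-.1915),2,.030,.060,.159,(0,255,0))
draw((.5877,-.1915),2,.020,.057,.115,(0,255,255))
cv2.imwrite('pics/s5o.png',im)
W=np.load('pics/w5W.npy'); Z=W[...,2]
print('rim far edge/front/rear:',[W[185,u].round(4) for u in (262,268,376,384)],[W[v,322].round(4) for v in (176,181,186,190,196,200)])
print('cart top:',[W[v,325].round(4) for v in (236,240,245,400,405)],[W[255,u].round(4) for u in (280,283,366,370)])
print('rim rows',[(v,u,W[v,u].round(4)) for v in (210,) for u in range(258,276,3)],[(u,W[210,u].round(4)) for u in range(370,392,3)])
E
```

```text
rim far edge/front/rear: [array([ 0.5599, -0.155 ,  0.0996]), array([ 0.563 , -0.1543,  0.1033]), array([ 0.6087, -0.1525,  0.1043]), array([ 0.6129, -0.1532,  0.0987])] [array([ 0.5858, -0.15  ,  0.1004]), array([ 0.5859, -0.1517,  0.1036]), array([ 0.5859, -0.154 ,  0.1025]), array([ 0.586 , -0.1555,  0.1043]), array([ 0.5861, -0.1586,  0.101 ]), array([ 0.5863, -0.1714,  0.042 ])]
cart top: [array([ 0.5874, -0.1622,  0.153 ]), array([ 0.5874, -0.1624,  0.157 ]), array([ 0.5874, -0.1635,  0.1589]), array([ 0.5894, -0.2181,  0.1595]), array([ 0.5895, -0.2206,  0.1588])] [array([ 0.5737, -0.1671,  0.1592]), array([ 0.5746, -0.1668,  0.1599]), array([ 0.6002, -0.1663,  0.1586]), array([ 0.6016, -0.1666,  0.1576])]
rim rows [(210, 258, array([ 0.5582, -0.1661,  0.0999])), (210, 261, array([ 0.5594, -0.1661,  0.0995])), (210, 264, array([ 0.561 , -0.1656,  0.1016])), (210, 267, array([ 0.5627, -0.1649,  0.1045])), (210, 270, array([ 0.5639, -0.165 ,  0.1039])), (210, 273, array([ 0.5651, -0.1651,  0.1032]))] [(370, array([ 0.607 , -0.1636,  0.1032])), (373, array([ 0.6083, -0.1636,  0.103 ])), (376, array([ 0.6096, -0.1635,  0.1031])), (379, array([ 0.6108, -0.1633,  0.1039])), (382, array([ 0.6127, -0.1641,  0.0997])), (385, array([ 0.6138, -0.1638,  0.101 ])), (388, array([ 0.6153, -0.164 ,  0.0997])), (391, array([ 0.6168, -0.1641,  0.0992]))]
```

View pics/s5o.png

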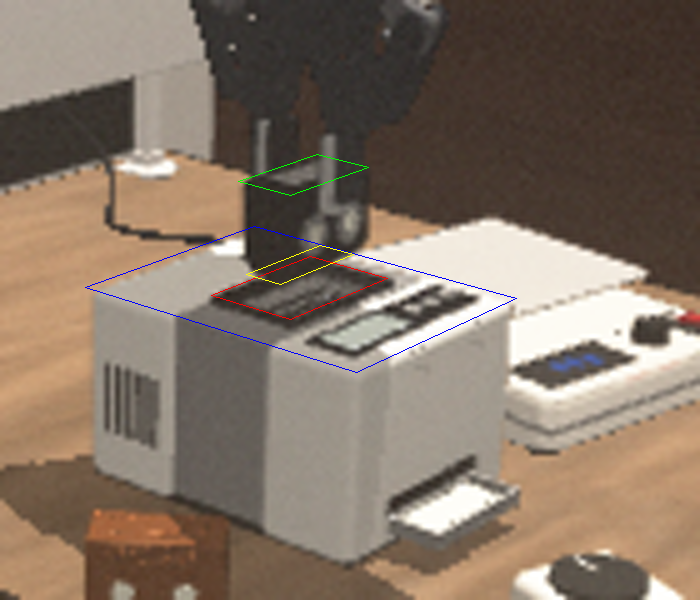

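The overlay and depth agree within about 1 mm. I'll correct slightly and go down in steps, watching the force.

Emit:
drive_tool --plan '[[0.2,[-0.0006,0.001,-0.004],0],[0.2,[0,0,-0.005],0],[0.2,[0,0,-0.004],0],[0.2,[0,0,-0.004],0],[0.2,[0,0,-0.003],0],[0.2,[0,0,0],0]]'

```text
time: 6.38
ee_pos: [0.5868, -0.1906, 0.1453]
tcp_rot: [-180.0, -0.0, 92.1]
wrist_force: [-0.6, 0.6, 0.7]
opening: 0.0289
```

Emit:
drive_tool --plan '[[0.2,[0,0,-0.004],0],[0.2,[0,0,-0.004],0],[0.2,[0,0,-0.003],0],[0.2,[0,0,0],0]]'

```text
time: 6.88
ee_pos: [0.5869, -0.1907, 0.1342]
tcp_rot: [180.0, 0.0, 92.1]
wrist_force: [1.9, 0.3, 0.9]
opening: 0.0292
```

Emit:
drive_tool --plan '[[0.2,[0,0,-0.003],0],[0.2,[0,0,-0.003],0],[0.2,[0,0,-0.002],0],[0.2,[0,0,-0.001],0],[0.2,[0,0,0],0]]'

```text
time: 7.5
ee_pos: [0.5867, -0.1906, 0.1252]
tcp_rot: [-180.0, -0.0, 92.1]
wrist_force: [-1.1, 0.8, 1.7]
opening: 0.0292
```

```bash
python3 - <<'E'
from h import *
T=tcp(); p,d=eyes.camera('wrist'); cv2.imwrite('pics/w6.png',p[:,:,::-1]); W=cloud('wrist',d,T);np.save('pics/w6W.npy',W); print(T[:3,3])
Z=W[...,2]
print('cart top z',np.median(Z[280:380,305:345]))
for x0,x1 in ((235,276),(374,412)):
    m=np.zeros(Z.shape,bool); m[270:330,x0:x1]=1
    print([(v,[round(float(z),4) for z in Z[v,x0:x1:5]]) for v in range(280,305,4)])
E
```

```text
[ 0.58667175 -0.19059409  0.1252139 ]
cart top z 0.11892028751874209
[(280, [0.0993, 0.1005, 0.1003, 0.1001, 0.1039, 0.1033, 0.1027, 0.1011, 0.1007]), (284, [0.1001, 0.0993, 0.0993, 0.0996, 0.1041, 0.1047, 0.1027, 0.1015, 0.1004]), (288, [0.1002, 0.0997, 0.1, 0.0998, 0.1028, 0.1044, 0.1107, 0.1104, 0.1102]), (292, [0.1006, 0.0989, 0.099, 0.0993, 0.1044, 0.1137, 0.1139, 0.114, 0.1125]), (296, [0.101, 0.1008, 0.1012, 0.1008, 0.1026, 0.1173, 0.1174, 0.1175, 0.117]), (300, [0.1008, 0.0996, 0.1098, 0.1113, 0.1123, 0.1204, 0.1208, 0.1204, 0.121]), (304, [0.102, 0.1151, 0.1148, 0.1143, 0.1236, 0.1237, 0.123, 0.1235, 0.1233])]
[(280, [0.1011, 0.1019, 0.1041, 0.103, 0.1033, 0.0988, 0.0994, 0.0997]), (284, [0.1009, 0.1026, 0.1035, 0.1033, 0.1022, 0.0995, 0.0999, 0.0997]), (288, [0.1105, 0.1103, 0.1113, 0.1032, 0.1034, 0.0993, 0.0991, 0.1]), (292, [0.1141, 0.1141, 0.1136, 0.1032, 0.1023, 0.0993, 0.0995, 0.1005]), (296, [0.1179, 0.1174, 0.1182, 0.1171, 0.1007, 0.0992, 0.0994, 0.1]), (300, [0.12, 0.121, 0.2456, 0.1203, 0.111, 0.1115, 0.1003, 0.1008]), (304, [0.1236, 0.1243, 0.1232, 0.1235, 0.1145, 0.1139, 0.1154, 0.1004])]
```

View pics/w6.png

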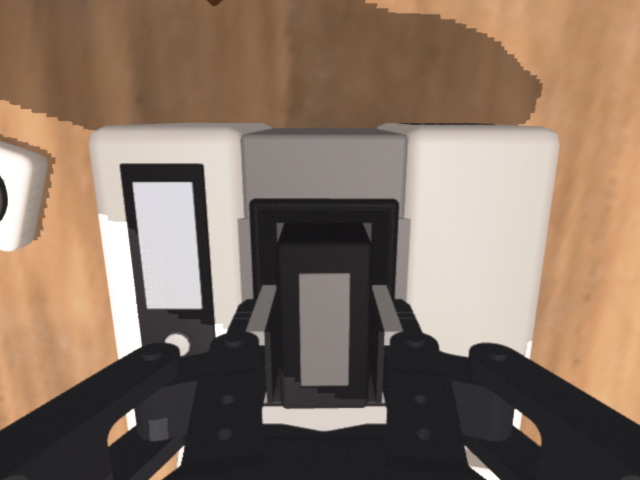

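The cartridge is centred in the mouth and about 26 mm deep, with the fingertips about 4 mm above the rim. Two more mm down.

Emit:
drive_tool --plan '[[0.2,[0,0,-0.001],0],[0.2,[0,0,-0.001],0],[0.2,[0,0,-0.0005],0],[0.2,[0,0,0],0]]'

```text
time: 8.05
ee_pos: [0.5869, -0.1906, 0.1249]
tcp_rot: [179.9, 0.0, 92.1]
wrist_force: [-5.8, 2.5, 14.4]
opening: 0.0289
```

Contact at 14 N: the fingertips have met the rim, so I'll unload and then let go.

Emit:
drive_tool --plan '[[0.2,[0,0,0.001],0],[0.2,[0,0,0.001],0],[0.2,[0,0,0],0]]'

```text
time: 8.43
ee_pos: [0.5868, -0.1906, 0.1251]
tcp_rot: [180.0, -0.0, 92.1]
wrist_force: [-3.2, 1.6, 6.5]
opening: 0.029
```

Emit:
drive_tool --plan '[[0.45,[0,0,0.0005],0],[0.45,[0,0,0],0],[0.45,[0,0,0],0],[0.45,[0,0,0],0]]'

```text
time: 8.93
ee_pos: [0.5867, -0.1906, 0.125]
tcp_rot: [-180.0, -0.0, 92.1]
wrist_force: [0.1, -0.1, 0.5]
opening: 0.0382
```

```bash
python3 - <<'E'
from h import *
T=tcp(); p,d=eyes.camera('wrist'); cv2.imwrite('pics/w7.png',p[:,:,::-1]); W=cloud('wrist',d,T);np.save('pics/w7W.npy',W); print(T[:3,3])
print('cart top z',np.median(W[280:380,305:345,2]))
E
```

```text
[ 0.58674456 -0.19063772  0.12496077]
cart top z 0.1190250750596281
```

View pics/w7.png

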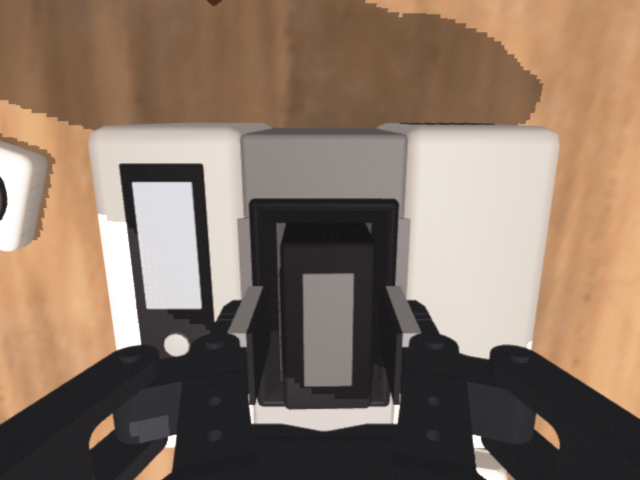

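It stays put, top at z=0.119. I'll rise, shut and turn 90° so that the shut fingers fit the mouth.

Emit:
drive_tool --plan '[[0.45,[0,0,0.015],0],[0.45,[0,0,0.02],0],[0,[0.0005,-0.0005,0.015],10],[0,[0,0,0],10],[0,[0,0,0],10],[0,[0,0,0],10],[0,[0,0,0],10],[0,[0,0,0],10],[0,[0,0,0],10],[0,[0,0,0],10]]'

```text
time: 10.22
ee_pos: [0.5875, -0.1912, 0.1765]
tcp_rot: [-180.0, 0.1, 172.4]
wrist_force: [0.2, -0.3, 0.1]
opening: 0.0
```

Emit:
drive_tool --plan '[[0,[0,0,0],10],[0,[0,0,0],0],[0,[0,0,0],0]]'

```text
time: 10.6
ee_pos: [0.5874, -0.1912, 0.1759]
tcp_rot: [-180.0, 0.0, -178.1]
wrist_force: [-0.3, -0.5, 0.7]
opening: -0.0002
```

```bash
python3 - <<'E'
from h import *
o=monitor.get_obs(); print(o['wrist_force'],o['torque'],o['q'])
T=tcp(); p,d=eyes.camera('wrist'); cv2.imwrite('pics/w8.png',p[:,:,::-1]); W=cloud('wrist',d,T);np.save('pics/w8W.npy',W); print(T[:3,3],o['opening'])
p,d=eyes.camera('scene'); cv2.imwrite('pics/s8.png',cv2.resize(p[150:270,280:420,::-1],(700,600),interpolation=cv2.INTER_CUBIC))
E
```

```text
[-0.25967251 -0.5292349   0.66513388] [ 0.03059352 -0.0300113  -0.01192499] [-1.80291809e+01  1.34455437e+01  1.10708273e+01  8.75925916e+01
  1.14220653e-03 -1.98878935e+01]
[ 0.58743352 -0.19119403  0.17585834] -0.00016433172282947654
```

View pics/w8.png

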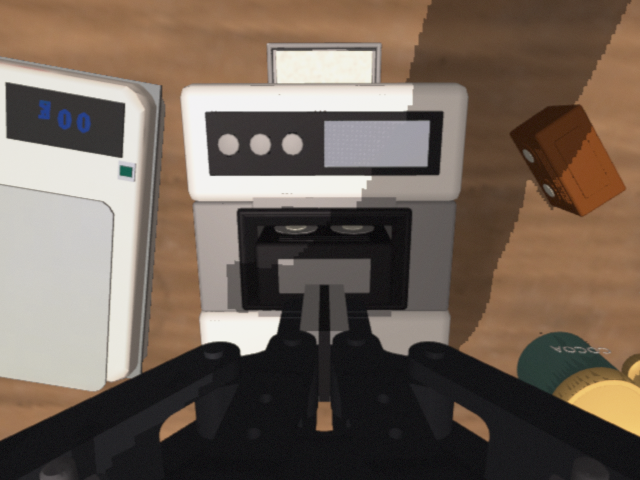

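View pics/s8.png

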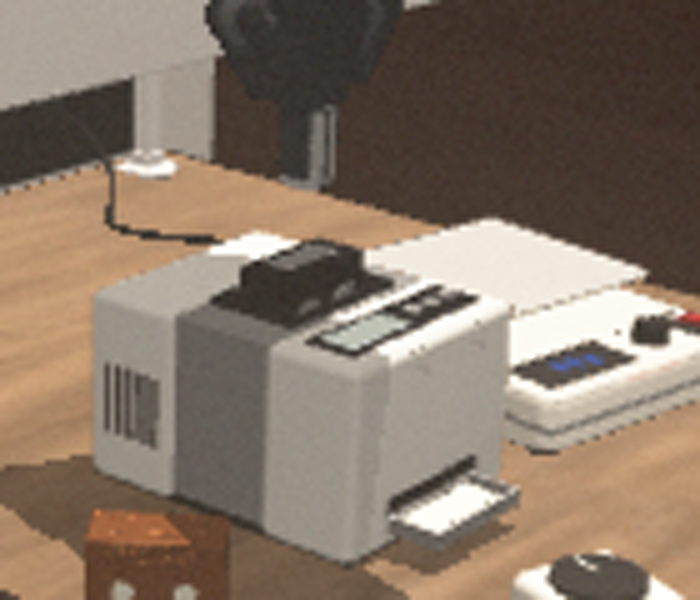

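```bash
python3 - <<'E'
from h import *
W=np.load('pics/w8W.npy'); Z=W[...,2]
m=np.zeros(Z.shape,bool); m[220:320,240:410]=1; m&=(Z>.114)&(Z<.124)
P=W[m]; print(len(P),np.median(P[:,2]),cv2.minAreaRect(P[:,:2].astype(np.float32)*1000), P.min(0),P.max(0))
E
```

```text
7839 0.11857127262300701 ((587.8521728515625, -191.17739868164062), (31.024404525756836, 60.25437927246094), 2.4082343578338623) [ 0.57186114 -0.22164601  0.11403916] [ 0.60442296 -0.16073932  0.12144804]
```

Emit:
drive_tool --plan '[[0,[0,0,-0.018],0],[0,[0,0,-0.01],0],[0,[0,0,-0.004],0],[0,[0,0,0],0]]'

```text
time: 11.2
ee_pos: [0.5871, -0.1911, 0.1428]
tcp_rot: [180.0, -0.0, -177.9]
wrist_force: [0.3, -0.1, -0.8]
opening: 0.0001
```

Emit:
drive_tool --plan '[[0,[0,0,-0.0015],0],[0,[0,0,-0.0015],0],[0,[0,0,-0.0015],0],[0,[0,0,-0.0015],0],[0,[0,0,0],0]]'

```text
time: 11.82
ee_pos: [0.5874, -0.1912, 0.1375]
tcp_rot: [-180.0, 0.0, -177.9]
wrist_force: [0.1, 0.8, 2.6]
opening: -0.0002
```

Emit:
drive_tool --plan '[[0,[0,0,-0.002],0],[0,[0,0,-0.002],0],[0,[0,0,-0.002],0],[0,[0,0,-0.002],0]]'

```text
time: 12.32
ee_pos: [0.5874, -0.1912, 0.1297]
tcp_rot: [-180.0, 0.0, -177.9]
wrist_force: [-1.0, 0.2, 3.6]
opening: 0.0001
```

Emit:
drive_tool --plan '[[0,[0,0,-0.002],0],[0,[0,0,-0.002],0],[0,[0,0,-0.002],0],[0,[0,0,-0.002],0]]'

```text
time: 12.82
ee_pos: [0.5873, -0.1911, 0.1209]
tcp_rot: [180.0, -0.0, -177.9]
wrist_force: [0.2, -0.5, 1.1]
opening: -0.0001
```

Emit:
drive_tool --plan '[[0,[0,0,-0.002],0],[0,[0,0,-0.002],0],[0,[0,0,-0.002],0],[0,[0,0,-0.001],0]]'

```text
time: 13.32
ee_pos: [0.5873, -0.1911, 0.1141]
tcp_rot: [180.0, -0.0, -177.9]
wrist_force: [0.3, 0.1, 1.8]
opening: 0.0004
```

Emit:
drive_tool --plan '[[0,[0,0,-0.0015],0],[0,[0,0,-0.0015],0],[0,[0,0,-0.0015],0],[0,[0,0,-0.0015],0]]'

```text
time: 13.82
ee_pos: [0.5873, -0.1911, 0.1082]
tcp_rot: [180.0, -0.0, -177.9]
wrist_force: [-1.0, 0.0, 1.6]
opening: -0.0002
```

Emit:
drive_tool --plan '[[0,[0,0,-0.0015],0],[0,[0,0,-0.0015],0],[0,[0,0,-0.0015],0]]'

```text
time: 14.2
ee_pos: [0.5874, -0.1912, 0.104]
tcp_rot: [-180.0, 0.0, -177.9]
wrist_force: [-1.0, 0.6, 5.8]
opening: -0.0006
```

Emit:
drive_tool --plan '[[0,[0,0,-0.0015],0],[0,[0,0,-0.0015],0]]'

```text
time: 14.45
ee_pos: [0.5874, -0.1912, 0.1011]
tcp_rot: [-180.0, 0.0, -177.9]
wrist_force: [-1.2, 1.1, 4.8]
opening: -0.0001
```

Emit:
drive_tool --plan '[[0,[0,0,-0.0015],0],[0,[0,0,-0.0015],0],[0,[0,0,-0.0015],0]]'

```text
time: 14.82
ee_pos: [0.5875, -0.1912, 0.0967]
tcp_rot: [-180.0, 0.0, -177.9]
wrist_force: [-1.0, 0.8, 5.4]
opening: 0.0001
```

Emit:
drive_tool --plan '[[0,[0,0,-0.001],0],[0,[0,0,-0.001],0],[0,[0,0,-0.001],0]]'

```text
time: 15.2
ee_pos: [0.5875, -0.1912, 0.0937]
tcp_rot: [-180.0, 0.0, -177.9]
wrist_force: [-1.7, 0.4, 7.1]
opening: -0.0004
```

Emit:
drive_tool --plan '[[0,[0,0,-0.001],0],[0,[0,0,-0.001],0]]'

```text
time: 15.45
ee_pos: [0.5875, -0.1912, 0.0918]
tcp_rot: [-180.0, 0.0, -177.9]
wrist_force: [-1.3, 1.0, 6.7]
opening: -0.0003
```

Emit:
drive_tool --plan '[[0,[0,0,-0.001],0],[0,[0,0,-0.001],0]]'

```text
time: 15.7
ee_pos: [0.5875, -0.1912, 0.0898]
tcp_rot: [-180.0, 0.0, -177.9]
wrist_force: [-1.4, 0.2, 6.7]
opening: -0.0004
```

Emit:
drive_tool --plan '[[0,[0,0,-0.001],0],[0,[0,0,-0.001],0]]'

```text
time: 15.95
ee_pos: [0.5875, -0.1912, 0.0879]
tcp_rot: [-180.0, 0.0, -177.9]
wrist_force: [-1.8, 0.9, 7.1]
opening: -0.0003
```

Emit:
drive_tool --plan '[[0,[0,0,-0.001],0],[0,[0,0,-0.001],0]]'

```text
time: 16.2
ee_pos: [0.5875, -0.1912, 0.0859]
tcp_rot: [-180.0, 0.0, -177.9]
wrist_force: [-1.3, 0.1, 8.7]
opening: 0.0001
```

Emit:
drive_tool --plan '[[0,[0,0,-0.001],0]]'

```text
time: 16.32
ee_pos: [0.5875, -0.1912, 0.0849]
tcp_rot: [-180.0, 0.0, -177.9]
wrist_force: [-1.0, 1.6, 5.4]
opening: 0.0006
```

Emit:
drive_tool --plan '[[0,[0,0,-0.001],0]]'

```text
time: 16.45
ee_pos: [0.5875, -0.1912, 0.0839]
tcp_rot: [-180.0, 0.0, -177.9]
wrist_force: [-3.0, 1.3, 12.8]
opening: 0.0
```

Emit:
drive_tool --plan '[[0,[0,0,-0.001],0]]'

```text
time: 16.58
ee_pos: [0.5876, -0.1912, 0.0839]
tcp_rot: [-180.0, 0.1, -177.9]
wrist_force: [-4.8, 1.8, 18.6]
opening: -0.0
```

There was a force drop near TCP z=0.085 (8.7 to 5.4 N), then a firm stop at 0.0839. Now backing out.

Emit:
drive_tool --plan '[[0,[0,0,0.002],0],[0,[0,0,0.003],0],[0,[0,0,0],0]]'

```text
time: 16.95
ee_pos: [0.5872, -0.1911, 0.0869]
tcp_rot: [180.0, -0.0, -177.9]
wrist_force: [-0.4, 0.4, 0.3]
opening: -0.0003
```

Force is zero 3 mm up, so it's caught (uncaught, the lifter would still push at 6 N). I'll withdraw.

Emit:
drive_tool --plan '[[0,[0,0,0.008],0],[0,[0,0,0.01],0],[0,[0,0,0.012],0],[0,[0,0,0.015],0],[0,[0,0,0.02],0],[0,[0,0,0.025],0],[0,[-0.02,0,0.02],0],[0,[-0.04,0,0.02],0],[0,[-0.02,0,0],0],[0,[0,0,0],0]]'

```text
time: 18.2
ee_pos: [0.5068, -0.1913, 0.219]
tcp_rot: [-180.0, 0.1, -178.0]
wrist_force: [0.3, -0.0, 0.6]
opening: -0.0001
```

```bash
python3 - <<'E'
from h import *
o=monitor.get_obs(); print(o['ee_pos'],o['wrist_force'],o['time'])
T=tcp(); p,d=eyes.camera('wrist'); cv2.imwrite('pics/w9.png',p[:,:,::-1])
t,dt=eyes.camera('top'); cv2.imwrite('pics/t9.png',cv2.resize(t[150:300,300:500,::-1],(800,600),interpolation=cv2.INTER_CUBIC))
p,d=eyes.camera('scene'); cv2.imwrite('pics/s9.png',cv2.resize(p[150:270,280:420,::-1],(700,600),interpolation=cv2.INTER_CUBIC))
k=eyes.camera_params('scene')
W=cloud('scene',d); m=(abs(W[...,0]-.587)<.014)&(abs(W[...,1]+.191)<.028)&(W[...,2]<.14); print('flap z',m.sum(),np.percentile(W[m][:,2],[1,10,50,90,99]))
E
```

```text
[ 0.50681377 -0.1913146   0.21896809] [ 0.26140355 -0.0076892   0.64725684] 18.2
flap z 60 [0.09491343 0.09545028 0.09662293 0.09740017 0.09789285]
```

View pics/w9.png

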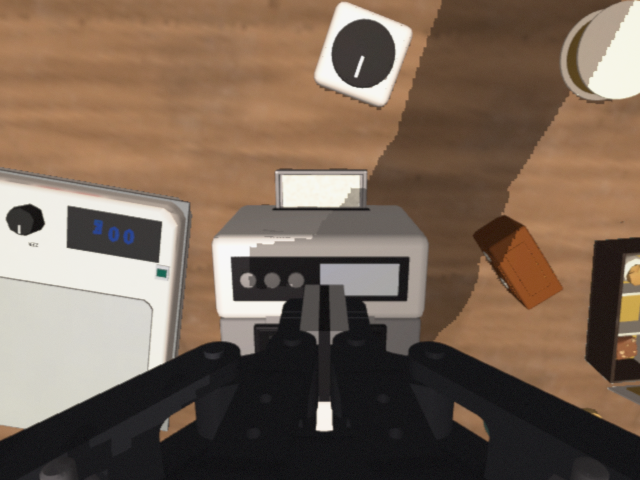

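View pics/s9.png

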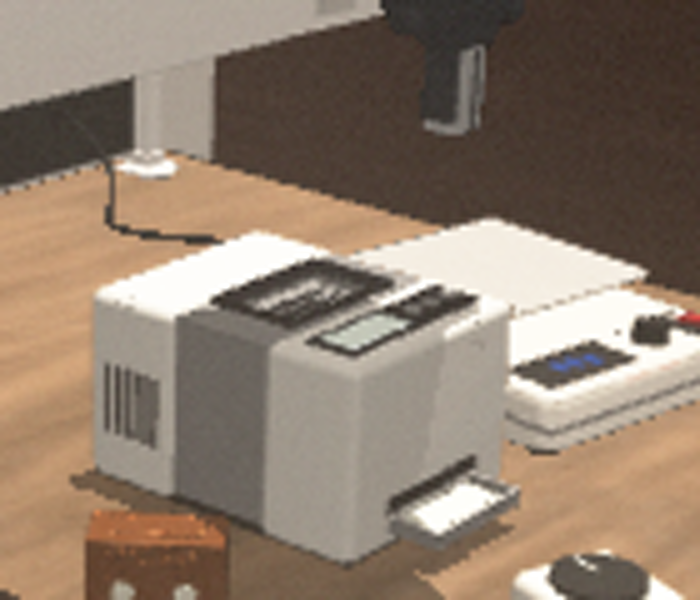

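View pics/t9.png

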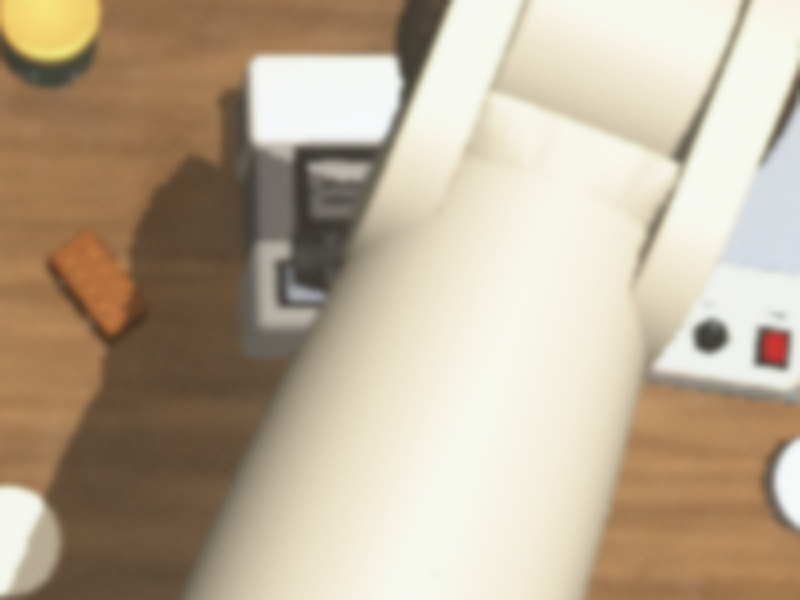

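Flaps at scene crop (300,290) look flat and shut, and their depth reads 0.095–0.098, as in the "shut" state at the start. The fingers are clear, so I'll hand in.

```bash
python3 -c "
from workcell import job
print(job.job_done())"
```

```text
the job is handed in; nothing more can be done
None
```

The black ribbon cartridge is in the printer under its catches, both flaps are shut over it, and the job was handed in at about 18.4 s. I set the cartridge about 26 mm deep through the flaps, let go, and pushed it home with the shut fingers.

- **Click:** the push force fell from 8.7 to 5.4 N about 1 mm above a firm stop, with the cartridge's top about 39 mm below the mouth. After backing off 3 mm the force was about 0 N, so the lifter was no longer pushing back.
- **Force:** the highest push on the cartridge in the readings was 18.6 N, at the stop. That is above the 7 to 15 N home range but under the 30 N limit. The fingertips also touched the mouth's rim once at about 14 N, because they reached lower than the depth picture showed; I unloaded that straight away.
- **Flaps:** the last scene camera picture showed both flaps flat, with depth readings of 0.095 to 0.098 m, as before the insertion. The arm blocked part of the top camera's view and the fingers part of the wrist camera's, so the flap check rests on the scene camera alone.
- **Other things:** I did not touch the brown look-alike or anything else on the counter. I did not measure their positions again at the end.

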